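Hold the reset button of a tripped dry-block heater with a probe

TASK

The dry-block heater has tripped: slide its service cover fully open by the orange tab, then take the red-handled probe out of the instrument stand, reach its tip down through the yellow-ringed hole in the service bay and press the recessed reset button all the way in. Finish while still holding the probe upright in the gripper and keeping the button fully down with it, so that I can switch the heater on at the wall. Leave the tubes in the heater, the other two tools in the stand and the other things on the bench where they are.

Things in the scene. Friction and masses are not known exactly. Their poses are not given: they have to be found in the camera images.
- heater: Fixed dry-block heater, cream and grey, 280 mm deep (x), 240 wide (y), deck 90 mm above the bench. Origin: centre of its underside; x points to its back, y to its left as seen from the front, z up. Service bay in the deck at the front left: recess 58 (x) by 92 mm (y), 6 deep, centred at x -90, y 58 mm. Behind it a display strip, then two blocks with three capped tubes, up to 123 mm above bench.
- service_cover (a joint): Flat dark service cover, 61 mm (heater x) by 100 mm (heater y), that slides in two rails over the service bay. Value in m: 0 = shut over the bay, 0.100 = fully open (end stop); it may start up to 20 mm open, still over the reset hole. It opens straight along the heater's -y; light friction, 1 to 3 N, and it stays where it is left.
- cover_tab (a point): Middle of the orange tab on the centre of the service cover: 10 mm thick along the heater's y, 36 mm long along the heater's x, its top 10.5 mm above this point, the cover plate's upper face 10.5 mm below it. Axes as the heater's. Can be pinched or pushed from above.
- reset_hole (a point): Centre of the mouth of the reset hole, in the floor of the service bay, 84 mm above the bench: a vertical round hole, 14 mm across, with a thin yellow ring 23 mm wide around it. Axes as the heater's, z up. The unpressed button's top lies 20 mm below this point; the cover hides the hole when shut.
- reset_button (a joint): Red recessed reset button, 11 mm across, at the bottom of the reset hole. Value in m: 0 = out, 0.005 = pressed fully down (stop). It takes 1.8 N to start and 6 N to press fully, and springs back when let go.
- probe_handle (a point): Centre of the probe's red handle. Upright steel probe, 140 mm long, about 35 g: handle a cylinder 14 mm across and 70 mm long (35 mm above and below this point), below it a straight shaft 5 mm across and 70 mm long. z points from tip to handle top. It hangs in one hole of the stand by the handle's lower end, the whole handle above the stand, and lifts straight out.
- probe_tip (a point): Rounded lower end of the probe's steel shaft, 105 mm below the centre of the handle along its axis; z points up the shaft. When lifted out of the stand it must clear the stand's top.
- probe: The whole probe; origin at its tip, z up the shaft.
- stand: White instrument stand, fixed to the bench, 175 mm (its x) by 70 mm (its y), top plate at 80 mm above the bench with three holes 8 mm wide in a row along its x, 58 mm apart. Origin: centre of its underside. It may be turned on the bench.
- spatula_handle (a point): Centre of the blue handle of a spatula, same size and shape as the probe, in another hole of the stand; leave it.
- loop_handle (a point): Centre of the black handle of an inoculating loop, same size and shape as the probe, in another hole of the stand; leave it.
- tube0: Red-capped tube, 15 mm wide, standing in the heater's left block; origin at its lower end, 33 mm of it stand above the deck, cap included. Leave it.
- tube1: Blue-capped tube like the red one, in the left block. Leave it.
- tube2: Green-capped tube like the red one, in the right block. Leave it.
- dropper: White dropper bottle, 44 mm wide, 120 mm high, standing on the bench; origin at the centre of its base. Leave it.
- timer: White bench timer, 62 by 70 mm and 20 mm high, lying on the bench; origin at the centre of its underside. Leave it.
- slidebox: Green slide box, 85 by 100 mm and 34 mm high, on the bench; origin at the centre of its underside. Leave it.

How it is judged:
By the outcome, as a careful person would: the job done as asked, in the order asked, and still so for the second after the job is handed in, while the arm keeps its last pose, push and grip.
It also fails if it takes over 64 s, if anything falls off the work surface, if the arm or the gripper's body presses on something with over 40 N, if the wrist force passes 120 N, or if a joint passes its speed limit or range.

ROBOT

A 6-joint arm with a two-finger parallel gripper is mounted at the origin on the work surface. World frame = base frame: x ahead of the robot, y to its left, z up, the work surface at z = 0. Lengths are in m, angles in rad, forces in N, time in s.
With the tool pointing down it reaches from about 0.25 to 0.775 m from the base axis. Payload 4 kg.
Tool frame: the origin (TCP) lies midway between the tips of the shut fingers; the grasp point (between the pads) lies 19 mm behind it (robot.grip_point_offset is the distance from the TCP to the grasp point, in m); z points along the fingers, y is the line along which they close (so a half turn about z gives the same grasp; the last joint's range is limited). The gripper opens to 94 mm and grips with 3 to 60 N. Pads are 16 mm wide; open, the fingers measure 119 mm over their backs; the gripper's body (75 mm by 177 mm) begins 78 mm behind the grasp point.
Start: joints at [-1.357, 0.087, 1.371, -0, 1.684, -0.103], TCP at [0.171, -0.523, 0.206] pointing down, gripper open.
Joint ranges: [-3.1, 3.1], [-0.76, 2.03], [0.27, 2.55], [-1.08, 4.22], [0.17, 2.65], [-2.57, 2.57]. Speed limits (rad/s): [2.79, 2.79, 3.14, 3.14, 3.14, 3.14].

INTERFACE

Orientations are given as a 3x3 rotation matrix whose columns are the frame's x, y, z axes.
In Python, from rig import robot, camera, calibration, spotter gives the robot as it stands. The module is installed in compiled form; this text tells all that it offers.
- The arm moves only by the tool jog_arm, never from a script. Its argument "deltas" is a list of rows, each a list of 3 entries, a list of its own where there are three numbers: the turn, a rotation vector about the world's x, y, z in degrees, then the shift along the world's x, y, z in cm, then the gripper's target within -1 to 1 (fully open at 1, half-way at 0, shut at -1). A call has 1 to 12 rows; each row is the pose to reach, as a shift and turn from the pose commanded when the call began; what a row does not reach only later rows make up. A row lasts 1/10 s, in which the tool goes at most 50 mm and 8.59 degrees, less where a joint would pass 70% of its speed; a pose out of reach is approached as far as the arm can. A call with a gripper value outside its range is refused whole. The fingers move at their own pace and stop on an object; "force" is the grip in N (left out, the last holds). Time passes only in rows, so rows that repeat a pose let the fingers close. It gives the time, the measured TCP pose, the force, the opening and the grip force at its end, in the units of the state.
- robot.read_state(): the state, without advancing time (a new reading comes with each control period).
- camera(name): name is "side" or "top" or "wrist"; returns the picture (420x560x3 uint8, red, green, blue); there is no depth.
- calibration(name): a dict with "fx", "fy", "cx", "cy" (pixels), "world_from_camera" (4x4, takes a point from camera to world coordinates); the wrist camera has in their place "T_tool_cam" (4x4, takes a point from camera to tool coordinates, whose origin is the TCP and whose axes are the flange's). Camera axes: x right, y down, z forward; pixel columns grow to the right and rows downward; lengths in m; the calibration is good to about 2 mm. A picture is of the moment at which its call begins: read the wrist's pose just before it. calibration takes no time and is no camera call.
- robot.sign_off(): hands the job in; it is judged then, once.
Trained networks look in the newest picture that a camera, given by its name, has taken for a name from the list of things; names that differ only in an ending like _2 or _b are one class to them, and where a whole thing is asked for, a point or a joint stands for the part that bears it (a point fixed in the world has none). Each returns a list of dicts, best first, with "score" (0 to 1); they miss things now and then, are a little off and sometimes report something else, mostly with a low value. They report only what shows in the picture. A call takes as long as a camera call.
- spotter.recognise(camera, target): "xy" ([column, row] as shares, 0 to 1, of the picture: columns of its width, rows of its height, amid what is visible of it).
- spotter.regions_of(camera, target): "region" (420x560 bool, what is visible of it) and "xy" ([column, row] as shares, 0 to 1, of the picture: columns of its width, rows of its height, amid what is visible of it).
The state is a dict: "time_s": time; "joint_positions": joint angles; "qd": joint speeds; "tau": joint torques, N m; "tcp_pos": TCP position; "ee_rot": TCP orientation; "ft_force": force on the tool from outside, world axes, zero at the start; "wrist_torque": the same for the moment, N m; "finger_gap": finger opening in m; "gripper_force": force on a finger pad.
Only numpy, scipy, OpenCV 4.12 (cv2) and the standard library are available. Lean on these libraries where they do the work, as an engineer would, in place of code of your own. Each camera call takes 0.05 s, during which the arm holds its last target. There are 200 camera calls.

## Working session

There is one attempt and no reset: what is moved stays moved. The work goes in short steps, Python scripts to look and compute and a tool call to move; the robot and the scene stay as the last step left them, time stands still between calls to the robot, and variables do not carry over. Pictures are saved under pics/ and viewed, at most 10 in all, crops included, and the job is handed in when it is done.

Besides the shell and the picture viewer there is one more tool, called after "Emit:" as name([rows], argument=value, ...), one row to a line, values as JSON. jog_arm: Moves the arm, as the interface text tells. Its arguments: {"type":"object","properties":{"deltas":{"type":"array","items":{"type":"array"}},"force":{"type":"number"}},"required":["deltas"]}

```bash
mkdir -p pics
cat > h.py <<'E'
import numpy as np, cv2
from rig import robot, camera, calibration, spotter
def snap(n,f):
    s=robot.read_state(); im=camera(n); cv2.imwrite('pics/'+f,cv2.cvtColor(im,cv2.COLOR_RGB2BGR)); return s,im
def W(n,s=None):
    c=calibration(n)
    if 'world_from_camera' in c: T=np.array(c['world_from_camera'])
    else:
        B=np.eye(4); B[:3,:3]=s['ee_rot']; B[:3,3]=s['tcp_pos']; T=B@np.array(c['T_tool_cam'])
    return c,T
def ray(n,px,s=None):
    c,T=W(n,s); d=T[:3,:3]@np.array([(px[0]-c['cx'])/c['fx'],(px[1]-c['cy'])/c['fy'],1]); return T[:3,3],d
def atz(n,px,z,s=None):
    o,d=ray(n,px,s); return o+d*(z-o[2])/d[2]
def proj(n,P,s=None):
    c,T=W(n,s); q=np.linalg.inv(T)@np.r_[P,1]; return np.array([c['fx']*q[0]/q[2]+c['cx'],c['fy']*q[1]/q[2]+c['cy']])
def tri(obs):
    A=np.zeros((3,3));b=np.zeros(3)
    for o,d in obs:
        d=d/np.linalg.norm(d);M=np.eye(3)-np.outer(d,d);A+=M;b+=M@o
    return np.linalg.solve(A,b)
def px(r): return np.array(r['xy'])*[560,420]
E
python3 - <<'E'
from h import *
np.set_printoptions(precision=4,suppress=True)
st,_=snap('top','top0.png'); snap('side','side0.png')
print(st['tcp_pos'],st['ee_rot'],st['finger_gap'])
for t,z in [('heater',.09),('cover_tab',.1),('probe_handle',.115),('spatula_handle',.115),('loop_handle',.115),('stand',.08),('dropper',.1),('timer',.02),('slidebox',.034),('tube0',.123),('tube1',.123),('tube2',.123)]:
    o=[]
    for n in ('top','side'):
        r=spotter.recognise(n,t)
        for k in r[:2]: print(t,n,round(k['score'],2),px(k),atz(n,px(k),z))
        if r:o.append(ray(n,px(r[0])))
    if len(o)==2: print('  tri',tri(o))
E
```

```text
[ 0.1712 -0.5221  0.2043] [[ 0.9502  0.3116 -0.0004]
 [ 0.3116 -0.9502  0.0021]
 [ 0.0002 -0.0021 -1.    ]] 0.09388538270368936
heater top 0.94 [252.224 196.392] [0.6086 0.1314 0.09  ]
heater side 0.75 [257.208 179.802] [0.5096 0.1747 0.09  ]
heater side 0.63 [292.488 206.388] [0.5941 0.0638 0.09  ]
  tri [0.5577 0.123  0.1336]
cover_tab top 0.77 [223.776 234.906] [0.5183 0.1986 0.1   ]
cover_tab side 0.64 [256.2   176.484] [0.5073 0.175  0.1   ]
cover_tab side 0.35 [296.128 197.19 ] [0.6036 0.0863 0.1   ]
  tri [0.5125 0.2005 0.0832]
probe_handle side 0.64 [260.288 336.798] [ 0.5233 -0.3028  0.115 ]
probe_handle side 0.55 [292.096 205.212] [0.5911 0.0363 0.115 ]
spatula_handle top 0.63 [122.528 214.41 ] [0.5696 0.4328 0.115 ]
spatula_handle top 0.17 [441.    229.908] [ 0.5211 -0.3021  0.115 ]
spatula_handle side 0.86 [227.024 324.114] [ 0.4687 -0.2777  0.115 ]
  tri [ 0.4769  0.7744 -1.1839]
loop_handle side 0.77 [296.688 338.394] [ 0.5811 -0.307   0.115 ]
stand top 0.57 [428.288 226.8  ] [ 0.5297 -0.2834  0.08  ]
stand side 0.96 [262.304 363.72 ] [ 0.5261 -0.3286  0.08  ]
  tri [ 0
[... 416 characters left out ...]
3.78 ] [0.5766 0.4664 0.034 ]
slidebox side 0.65 [279.72  145.488] [0.5748 0.4477 0.034 ]
  tri [0.5765 0.4709 0.0208]
tube0 top 0.63 [242.2 197.4] [0.6035 0.1522 0.123 ]
tube0 top 0.47 [224.    174.804] [0.6567 0.1938 0.123 ]
tube0 side 0.65 [298.704 196.602] [0.607  0.0578 0.123 ]
  tri [0.6136 0.1593 0.0468]
tube1 top 0.63 [242.2 197.4] [0.6035 0.1522 0.123 ]
tube1 top 0.47 [224.    174.804] [0.6567 0.1938 0.123 ]
tube1 side 0.65 [298.704 196.602] [0.607  0.0578 0.123 ]
  tri [0.6136 0.1593 0.0468]
tube2 top 0.63 [242.2 197.4] [0.6035 0.1522 0.123 ]
tube2 top 0.47 [224.    174.804] [0.6567 0.1938 0.123 ]
tube2 side 0.65 [298.704 196.602] [0.607  0.0578 0.123 ]
  tri [0.6136 0.1593 0.0468]
```

View pics/top0.png

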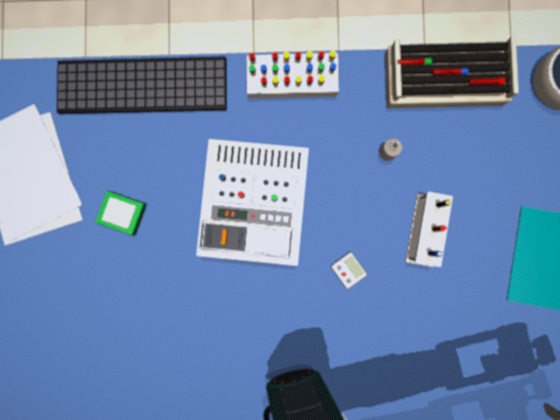

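View pics/side0.png

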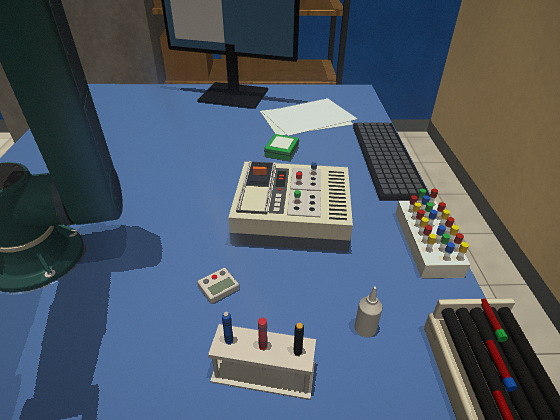

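The top view shows the heater spanning (197–308, 140–265) with the orange tab at about (224,237). The stand is at (430,230), with the red probe in its middle hole at (440,228). The side view agrees, with the red handle at (262,333). I'll refine both by colour and check the wrist camera offset.

Run:
```python
from h import *
np.set_printoptions(precision=4,suppress=True)
print(calibration('wrist'))
f=[atz('top',p,.09)[:2] for p in [(210,140),(308,149),(299,265),(197,257)]]
print('corners',f); c=np.mean(f,0); ax=f[0]-f[3]+f[1]-f[2]; y=np.arctan2(ax[1],ax[0]); print(c,np.degrees(y))
for p in ((224,237),): print('tab',atz('top',p,.103))
for n,b in (('top',(425,215,455,242)),('side',(245,310,280,355))):
    im=cv2.cvtColor(cv2.imread(f'pics/{n}0.png'),cv2.COLOR_BGR2RGB).astype(int)
    m=(im[...,0]>100)&(im[...,1]<70)&(im[...,2]<80)
    ys,xs=np.nonzero(m); k=(xs>b[0])&(xs<b[2])&(ys>b[1])&(ys<b[3]); xs=xs[k];ys=ys[k]
    print(n,len(xs),xs.min(),xs.max(),ys.min(),ys.max(),xs.mean(),ys.mean(),atz(n,(xs.mean(),ys.mean()),.115), proj(n,[.53,-.3,.08]),proj(n,[.53,-.3,.15]))
```

```text
{'fx': 324.139296588783, 'fy': 324.139296588783, 'cx': 279.72209874703066, 'cy': 211.17063004446678, 'T_tool_cam': array([[-0.0006, -0.9647, -0.2634,  0.0762],
       [ 1.    , -0.0009,  0.0011,  0.0011],
       [-0.0014, -0.2634,  0.9647, -0.1795],
       [ 0.    ,  0.    ,  0.    ,  1.    ]])}
corners [array([0.7461, 0.2309]), array([ 0.7194, -0.003 ]), array([0.445 , 0.0237]), array([0.4674, 0.2638])]
[0.5945 0.1289] -6.143652540519207
tab [0.5133 0.1978 0.103 ]
top 14 440 444 227 229 441.85714285714283 227.92857142857142 [ 0.5256 -0.3042  0.115 ] [435.375  226.5568] [444.8057 225.474 ]
side 87 258 266 318 349 261.98850574712645 327.62068965517244 [ 0.5259 -0.2857  0.115 ] [264.7788 347.6915] [264.1953 321.8371]
```

Emit:
jog_arm([
  [[0, 0, -3], [0, 2, 5], 1],
  [[0, 0, -6], [1, 4, 9], 1],
  [[0, 0, -10], [3, 8.5, 10], 1],
  [[0, 0, -14], [5, 13, 10], 1],
  [[0, 0, -18], [7, 17.5, 10], 1],
  [[0, 0, -23], [9, 22, 10], 1],
  [[0, 0, -23], [11, 26.5, 10], 1],
  [[0, 0, -23], [13, 31, 10], 1],
  [[0, 0, -23], [15, 35.5, 10], 1],
  [[0, 0, -23], [17, 40, 10], 1],
  [[0, 0, -23], [19, 44.5, 10], 1],
  [[0, 0, -23], [21, 49, 10], 1],
])

```text
time_s: 2.5
tcp_pos: [0.3816, -0.0306, 0.3059]
ee_rot: [[0.996, -0.085, 0.002], [-0.085, -0.996, -0.001], [0.002, 0.0, -1.0]]
ft_force: [0.9, -1.0, -0.2]
finger_gap: 0.0939
gripper_force: 0.0
```

Emit:
jog_arm([
  [[0, 0, -1], [2.5, 4.3, 0], 0.2],
  [[0, 0, -1], [5, 8.6, 0], 0],
  [[0, 0, -1], [7.5, 13, -1], -0.2],
  [[0, 0, -1], [10, 17.5, -3], -0.3],
  [[0, 0, -1], [13, 22, -6], -0.3],
  [[0, 0, -1], [13, 22.5, -7], -0.3],
  [[0, 0, -1], [13, 22.5, -7], -0.3],
  [[0, 0, -1], [13, 22.5, -7], -0.3],
])

```text
time_s: 3.3
tcp_pos: [0.511, 0.1922, 0.2352]
ee_rot: [[0.995, -0.101, -0.001], [-0.101, -0.995, -0.001], [-0.001, 0.001, -1.0]]
ft_force: [-0.6, -0.4, -0.5]
finger_gap: 0.0345
gripper_force: 0.0
```

Run:
```python
from h import *
np.set_printoptions(precision=4,suppress=True)
s,im=snap('wrist','w1.png'); print(s['tcp_pos'],s['ee_rot'],s['finger_gap'])
for t in ('cover_tab','service_cover'):
  for k in spotter.recognise('wrist',t)[:2]: print(t,k['score'],px(k),atz('wrist',px(k),.1135,s))
i=im.astype(int); m=(i[...,0]>170)&(i[...,1]>60)&(i[...,1]<170)&(i[...,2]<80)
n,l,st,ce=cv2.connectedComponentsWithStats(m.astype(np.uint8))
for j in range(1,n):
  if st[j,4]>60: print(st[j],ce[j],atz('wrist',ce[j],.114,s)); ys,xs=np.nonzero(l==j); print(cv2.minAreaRect(np.c_[xs,ys].astype(np.float32)))
```

```text
[0.511  0.1922 0.2352] [[ 0.9949 -0.1013 -0.0014]
 [-0.1013 -0.9949 -0.001 ]
 [-0.0013  0.0012 -1.    ]] 0.03446426975824029
cover_tab 0.89 [272.608 197.106] [0.5198 0.1965 0.1135]
cover_tab 0.74 [335.104 114.282] [0.5892 0.133  0.1135]
service_cover 0.75 [274.792 197.4  ] [0.5193 0.1945 0.1135]
[302  78  16  16 171] [309.7193  84.9942] [0.6159 0.1536 0.114 ]
((309.75, 84.75), (14.849241256713867, 14.142135620117188), 45.0)
[269 210  10   8  69] [273.7826 213.7536] [0.5035 0.1971 0.114 ]
((273.5, 213.5), (7.0, 9.0), 90.0)
```

View pics/w1.png

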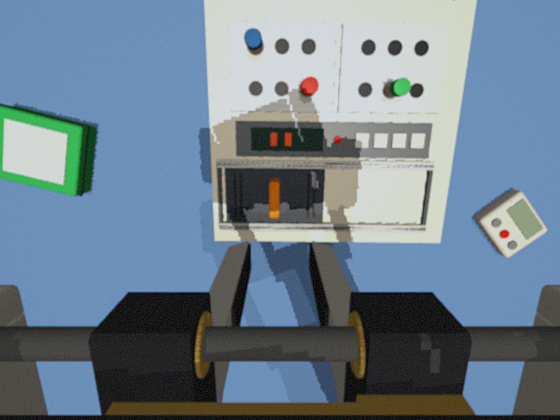

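The wrist view shows the orange tab at (274,198), with the heater square to the image and the rails at rows 162 and 228. The fingers straddle the tab in y. I'll descend onto it.

Emit:
jog_arm([
  [[0, 0, 0], [0.8, 0.35, -4], -0.3],
  [[0, 0, 0], [0.8, 0.35, -8], -0.3],
  [[0, 0, 0], [0.8, 0.35, -10.5], -0.3],
  [[0, 0, 0], [0.8, 0.35, -12], -0.3],
  [[0, 0, 0], [0.8, 0.35, -13], -0.3],
  [[0, 0, 0], [0.8, 0.35, -13.3], -0.3],
  [[0, 0, 0], [0.8, 0.35, -13.3], -0.3],
], force=15)

```text
time_s: 4.15
tcp_pos: [0.5201, 0.1958, 0.1038]
ee_rot: [[0.995, -0.102, 0.002], [-0.102, -0.995, 0.0], [0.002, -0.001, -1.0]]
ft_force: [1.4, 0.2, 0.6]
finger_gap: 0.0328
gripper_force: 0.0
```

Emit:
jog_arm([
  [[0, 0, 0], [0, 0, 0], -1],
  [[0, 0, 0], [0, 0, 0], -1],
  [[0, 0, 0], [0, 0, 0], -1],
  [[0, 0, 0], [0, 0, 0], -1],
], force=15)

```text
time_s: 4.55
tcp_pos: [0.5198, 0.1961, 0.1033]
ee_rot: [[0.995, -0.102, 0.001], [-0.102, -0.995, 0.001], [0.001, -0.001, -1.0]]
ft_force: [0.8, 1.4, 1.7]
finger_gap: 0.0099
gripper_force: 15.0
```

Emit:
jog_arm([
  [[0, 0, 0], [-0.1, -1, 0], -1],
  [[0, 0, 0], [-0.2, -2, 0], -1],
  [[0, 0, 0], [-0.3, -3, 0], -1],
  [[0, 0, 0], [-0.4, -4, 0], -1],
  [[0, 0, 0], [-0.5, -5, 0], -1],
  [[0, 0, 0], [-0.6, -6, 0], -1],
  [[0, 0, 0], [-0.7, -7, 0], -1],
  [[0, 0, 0], [-0.8, -8, 0], -1],
  [[0, 0, 0], [-0.8, -8, 0], -1],
])

```text
time_s: 5.45
tcp_pos: [0.5105, 0.1134, 0.1033]
ee_rot: [[0.995, -0.104, -0.001], [-0.104, -0.995, -0.002], [-0.001, 0.002, -1.0]]
ft_force: [-3.2, -2.2, 6.9]
finger_gap: 0.0099
gripper_force: 15.0
```

Emit:
jog_arm([
  [[0, 0, 0], [-0.05, -0.5, 0], -1],
  [[0, 0, 0], [-0.1, -1, 0], -1],
  [[0, 0, 0], [-0.15, -1.5, 0], -1],
  [[0, 0, 0], [-0.2, -2, 0], -1],
  [[0, 0, 0], [-0.2, -2.2, 0], -1],
  [[0, 0, 0], [-0.2, -2.2, 0], -1],
])

```text
time_s: 6.05
tcp_pos: [0.5088, 0.0985, 0.1033]
ee_rot: [[0.995, -0.101, -0.0], [-0.101, -0.995, 0.012], [-0.001, -0.011, -1.0]]
ft_force: [-1.5, 14.0, 5.5]
finger_gap: 0.01
gripper_force: 15.0
```

Emit:
jog_arm([
  [[0, 0, 0], [0, 0.4, 0], -0.3],
  [[0, 0, 0], [0, 0.4, 0], -0.3],
  [[0, 0, 0], [0, 0.4, 0], -0.3],
  [[0, 0, 0], [0, 0.4, 3], -0.3],
  [[0, 0, 0], [0, 3, 7], 0],
  [[0, 0, 0], [0, 6, 11], 0],
  [[0, 0, 0], [-1, 8.5, 14], 0],
  [[0, 0, 0], [-1, 8.5, 14], 0],
  [[0, 0, 0], [-1, 8.5, 14], 0],
])

```text
time_s: 6.95
tcp_pos: [0.4996, 0.1784, 0.2425]
ee_rot: [[0.995, -0.102, 0.001], [-0.102, -0.995, -0.001], [0.001, 0.001, -1.0]]
ft_force: [-0.1, -0.8, -0.7]
finger_gap: 0.0465
gripper_force: 0.0
```

Run:
```python
from h import *
np.set_printoptions(precision=4,suppress=True)
s,im=snap('wrist','w2.png'); print(s['tcp_pos'],s['finger_gap'],s['ft_force'])
for t,z in (('reset_hole',.084),('cover_tab',.1135),('reset_button',.064)):
  for k in spotter.recognise('wrist',t)[:2]: print(t,k['score'],px(k),atz('wrist',px(k),z,s))
i=im.astype(int); m=(i[...,0]>140)&(i[...,1]>110)&(i[...,2]<90)
n,l,st,ce=cv2.connectedComponentsWithStats(m.astype(np.uint8))
for j in range(1,n):
  if st[j,4]>30:
    ys,xs=np.nonzero(l==j); c=(st[j,0]+st[j,2]/2-.5,st[j,1]+st[j,3]/2-.5);print(st[j],c,atz('wrist',c,.0845,s))
```

```text
[0.4996 0.1784 0.2425] 0.04645459905935233 [-0.0552 -0.8395 -0.7106]
reset_hole 0.9 [318.696 113.694] [0.5806 0.1292 0.084 ]
cover_tab 0.84 [354.704 187.782] [0.508  0.1029 0.1135]
reset_button 0.47 [316.4   111.888] [0.583 0.129 0.064]
reset_button 0.45 [240.8   180.894] [0.5181 0.2184 0.064 ]
[232 173  21  21 123] (np.float64(242.0), np.float64(183.0)) [0.519  0.2146 0.0845]
[361 172   6  36 107] (np.float64(363.5), np.float64(189.5)) [0.4989 0.0874 0.0845]
```

View pics/w2.png

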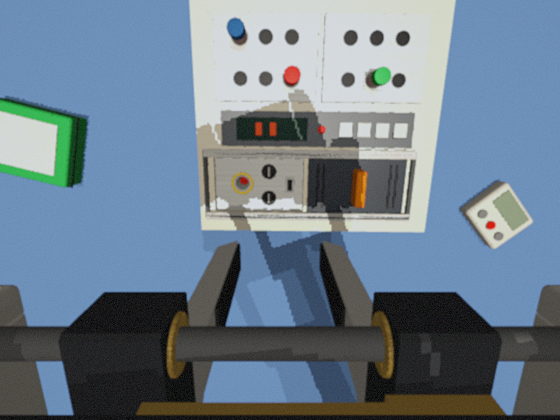

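The cover is open against the right end, with the tab at (360,188). The yellow ring is at (242,183) with the red button inside, which puts the hole at about (0.519, 0.215). Next is the stand.

Emit:
jog_arm([
  [[0, 0, 0], [0, -3, 2], 0],
  [[0, 0, -2], [0, -8, 3], 0],
  [[0, 0, -4], [0, -13, 3], 0],
  [[0, 0, -7], [0, -18, 3], 0],
  [[0, 0, -7], [0, -23, 3], 0],
  [[0, 0, -7], [0.5, -28, 3], 0],
  [[0, 0, -7], [0.5, -33, 3], 0],
  [[0, 0, -7], [1, -38, 3], 0],
  [[0, 0, -7], [1.5, -43, 3], 0],
  [[0, 0, -7], [1.5, -46.5, 3], 0],
  [[0, 0, -7], [1.5, -47, 3], 0],
  [[0, 0, -7], [1.5, -47, 3], 0],
])

```text
time_s: 8.35
tcp_pos: [0.5133, -0.2924, 0.2705]
ee_rot: [[0.974, -0.225, -0.003], [-0.225, -0.974, 0.002], [-0.003, -0.002, -1.0]]
ft_force: [-0.1, 0.6, 0.3]
finger_gap: 0.0471
gripper_force: 0.0
```

Run:
```python
from h import *
np.set_printoptions(precision=4,suppress=True)
s,im=snap('wrist','w3.png'); print(s['tcp_pos'],s['ee_rot'],s['finger_gap'],s['ft_force'])
for t,z in (('probe_handle',.115),('spatula_handle',.115),('loop_handle',.115)):
  for k in spotter.regions_of('wrist',t)[:1]:
    ys,xs=np.nonzero(k['region']); print(t,k['score'],px(k),atz('wrist',px(k),z,s),xs.min(),xs.max(),ys.min(),ys.max())
```

```text
[ 0.5133 -0.2924  0.2705] [[ 0.9743 -0.2254 -0.003 ]
 [-0.2254 -0.9743  0.0023]
 [-0.0034 -0.0015 -1.    ]] 0.04711384918883454 [-0.0586  0.6429  0.2595]
probe_handle 0.78 [281.624 184.8  ] [ 0.5259 -0.2987  0.115 ] 274 288 173 196
spatula_handle 0.83 [279.104 238.812] [ 0.468  -0.2825  0.115 ] 276 289 222 253
loop_handle 0.58 [278.824 121.716] [ 0.5886 -0.3103  0.115 ] 272 287 119 133
```

View pics/w3.png

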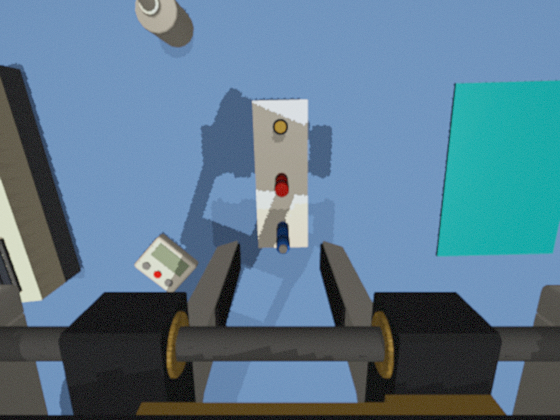

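The stand is square to the image, with the red handle at (282,185) between the black one (280,126) and the blue one (283,240). I'll descend and grip.

Emit:
jog_arm([
  [[0, 0, 0], [1.25, -0.6, -3], 0],
  [[0, 0, 0], [1.25, -0.6, -7], 0],
  [[0, 0, 0], [1.25, -0.6, -11], 0],
  [[0, 0, 0], [1.25, -0.6, -14], 0],
  [[0, 0, 0], [1.25, -0.6, -16], 0],
  [[0, 0, 0], [1.25, -0.6, -17.2], 0],
  [[0, 0, 0], [1.25, -0.6, -17.2], 0],
  [[0, 0, 0], [1.25, -0.6, -17.2], 0],
])

```text
time_s: 9.35
tcp_pos: [0.5276, -0.297, 0.1019]
ee_rot: [[0.975, -0.221, 0.002], [-0.221, -0.975, -0.001], [0.002, 0.001, -1.0]]
ft_force: [0.2, -0.0, 0.1]
finger_gap: 0.047
gripper_force: 0.0
```

Emit:
jog_arm([
  [[0, 0, 0], [0, 0, 0], -1],
  [[0, 0, 0], [0, 0, 0], -1],
  [[0, 0, 0], [0, 0, 0], -1],
  [[0, 0, 0], [0, 0, 0], -1],
  [[0, 0, 0], [0, 0, 0], -1],
  [[0, 0, 0], [0, 0, 0], -1],
], force=35)

```text
time_s: 9.95
tcp_pos: [0.5269, -0.2973, 0.1008]
ee_rot: [[0.975, -0.223, 0.0], [-0.223, -0.975, -0.0], [0.0, 0.0, -1.0]]
ft_force: [-0.5, -0.5, 1.4]
finger_gap: 0.0131
gripper_force: 35.0
```

Run:
```python
from h import *
np.set_printoptions(precision=4,suppress=True)
s,im=snap('wrist','w4.png'); snap('side','s4.png')
a=cv2.imread('pics/w4.png')[100:420,160:400]; b=cv2.imread('pics/s4.png')[230:400,180:340]
cv2.imwrite('pics/c4.png',np.hstack([cv2.resize(a,(360,480)),cv2.resize(b,(420,480))]))
R=np.array(s['ee_rot']); g=s['tcp_pos']-R[:,2]*.019
print(proj('wrist',g,s),proj('wrist',g+[0,0,.035],s),proj('side',g),proj('side',s['tcp_pos']))
```

```text
[277.6122 270.1882] [277.2919 305.3486] [262.5322 331.9979] [262.7274 338.9549]
```

View pics/c4.png

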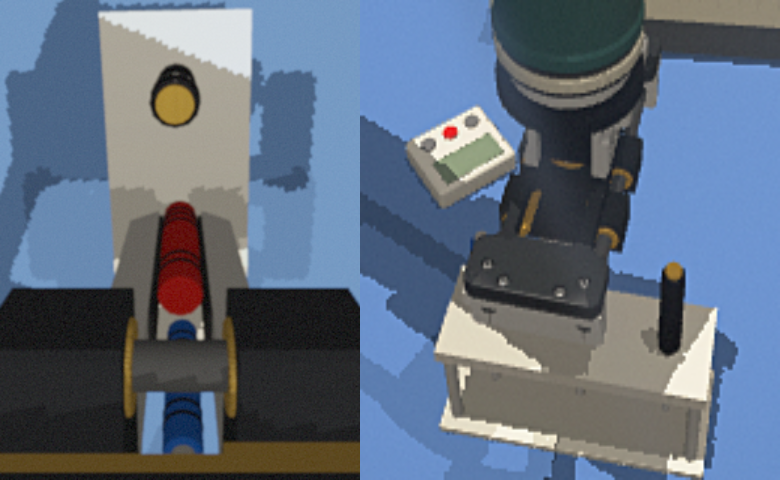

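The handle is held between the pads, upright, its top disc at crop (181,293). Only about 2 mm off-centre along tool x. I'll lift straight out and carry it over the heater.

Emit:
jog_arm([
  [[0, 0, 0], [0, 0, 0.7], -1],
  [[0, 0, 0], [0, 0, 1.8], -1],
  [[0, 0, 0], [0, 0, 3.3], -1],
  [[0, 0, 0], [0, 0, 5], -1],
  [[0, 0, 0], [0, 0, 7], -1],
  [[0, 0, 0], [0, 0, 9], -1],
  [[0, 0, 0], [0, 0, 11], -1],
  [[0, 0, 0], [0, 0, 13], -1],
  [[0, 0, 0], [0, 0, 13.5], -1],
  [[0, 0, 0], [0, 0, 13.5], -1],
])

```text
time_s: 11.05
tcp_pos: [0.5274, -0.2975, 0.2376]
ee_rot: [[0.975, -0.222, 0.003], [-0.222, -0.975, -0.002], [0.003, 0.001, -1.0]]
ft_force: [0.6, 0.5, -0.8]
finger_gap: 0.0134
gripper_force: 35.0
```

Emit:
jog_arm([
  [[0, 0, 0], [0, 1.5, 0], -1],
  [[0, 0, 1], [0, 4.5, 0], -1],
  [[0, 0, 2], [0, 8.5, 0], -1],
  [[0, 0, 3], [0, 13, 0], -1],
  [[0, 0, 4], [0, 18, 0], -1],
  [[0, 0, 5], [0, 23, 0], -1],
  [[0, 0, 6], [0, 28, 0], -1],
  [[0, 0, 7], [-0.5, 33, 0], -1],
  [[0, 0, 7], [-1, 38, 0], -1],
  [[0, 0, 7], [-1, 43, 0], -1],
  [[0, 0, 7], [-1, 47, 0], -1],
  [[0, 0, 7], [-1, 49.5, 0], -1],
])

```text
time_s: 12.25
tcp_pos: [0.5146, 0.2015, 0.2338]
ee_rot: [[0.995, -0.098, -0.003], [-0.098, -0.995, 0.0], [-0.003, 0.0, -1.0]]
ft_force: [-0.3, -0.2, -0.7]
finger_gap: 0.0136
gripper_force: 35.0
```

Emit:
jog_arm([
  [[0, 0, 0], [0, 1, 0], -1],
  [[0, 0, 0], [0, 1.7, -0.5], -1],
  [[0, 0, 0], [0, 1.7, -1], -1],
  [[0, 0, 0], [0, 1.7, -1], -1],
])

```text
time_s: 12.65
tcp_pos: [0.5163, 0.2136, 0.2239]
ee_rot: [[0.995, -0.103, -0.003], [-0.103, -0.995, -0.001], [-0.003, 0.002, -1.0]]
ft_force: [-0.5, -0.6, -0.3]
finger_gap: 0.0133
gripper_force: 35.0
```

```bash
cat > look.py <<'E'
from h import *
import sys
np.set_printoptions(precision=4,suppress=True)
k=sys.argv[1]; ztip=float(sys.argv[2])
s,im=snap('wrist','w%s.png'%k); snap('side','s%s.png'%k); print(s['tcp_pos'],s['ee_rot'],s['finger_gap'],s['ft_force'])
a=cv2.imread('pics/w%s.png'%k)[90:310,180:380]; b=cv2.imread('pics/s%s.png'%k)[110:230,200:340]
cv2.imwrite('pics/c%s.png'%k,np.hstack([cv2.resize(a,(400,440),interpolation=2),cv2.resize(b,(400,440),interpolation=2)]))
R=np.array(s['ee_rot']); t=np.array(s['tcp_pos'])
for dx in (0,.002):
  p=t+R[:,0]*dx; p[2]=ztip; print('tip pred w',proj('wrist',p,s),'side',proj('side',p))
p=np.array([.519,.2155,.084]);print('hole w',proj('wrist',p,s),'side',proj('side',p))
for t in ('reset_hole','probe_tip'):
  for n in ('wrist','side'):
    for q in spotter.recognise(n,t)[:2]: print(t,n,q['score'],px(q),atz(n,px(q),.084 if t=='reset_hole' else ztip,s))
E
python3 look.py 5 .135
```

```text
[0.5163 0.2136 0.2239] [[ 0.9946 -0.1033 -0.0028]
 [-0.1033 -0.9946 -0.0015]
 [-0.0026  0.0017 -1.    ]] 0.013303049099192076 [-0.5437 -0.6165 -0.3433]
tip pred w [277.9291 214.843 ] side [259.6327 156.626 ]
tip pred w [277.9243 212.6055] side [260.4105 156.665 ]
hole w [275.8625 198.5071] side [261.0787 172.9023]
reset_hole wrist 0.95 [359.8   117.012] [0.5894 0.128  0.084 ]
reset_hole side 0.79 [294.224 208.908] [0.5983 0.0618 0.084 ]
probe_tip wrist 0.96 [282.576 269.808] [0.4645 0.2149 0.135 ]
probe_tip wrist 0.36 [ 53.592 154.686] [0.5863 0.3904 0.135 ]
```

View pics/c5.png

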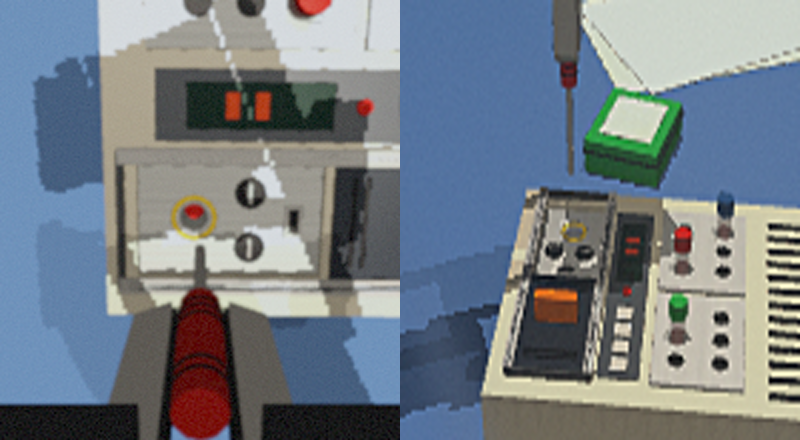

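The wrist crop shows the tip at full-image (280.5,214) and the ring at (277,198). In the side crop the tip is at (259.9,157.5) and the ring at (260.6,173). I'll compute the relative offset.

Run:
```python
from h import *
np.set_printoptions(precision=4,suppress=True)
s=robot.read_state()
for z in (.133,.137):
  a=atz('wrist',(280.5,214),z,s); h=atz('wrist',(277,198),.0843,s); print(a,h,h-a)
  a=atz('side',(259.9,157.5),z); h=atz('side',(260.6,173),.0843); print(a,h,h-a)
print(tri([ray('wrist',(280.5,214),s),ray('side',(259.9,157.5))]))
```

```text
[0.5168 0.2121 0.133 ] [0.5204 0.2151 0.0843] [ 0.0035  0.003  -0.0487]
[0.5169 0.2126 0.133 ] [0.5178 0.2146 0.0843] [ 0.0008  0.002  -0.0487]
[0.518 0.212 0.137] [0.5204 0.2151 0.0843] [ 0.0024  0.0031 -0.0527]
[0.5171 0.206  0.137 ] [0.5178 0.2146 0.0843] [ 0.0007  0.0086 -0.0527]
[0.5169 0.2121 0.1333]
```

Emit:
jog_arm([
  [[0, 0, 0], [0.2, 0.27, 0], -1],
  [[0, 0, 0], [0.2, 0.27, -1.5], -1],
  [[0, 0, 0], [0.2, 0.27, -3], -1],
  [[0, 0, 0], [0.2, 0.27, -4], -1],
  [[0, 0, 0], [0.2, 0.27, -4], -1],
  [[0, 0, 0], [0.2, 0.27, -4], -1],
])

```text
time_s: 13.55
tcp_pos: [0.5185, 0.2175, 0.1847]
ee_rot: [[0.995, -0.102, -0.001], [-0.102, -0.995, -0.001], [-0.001, 0.001, -1.0]]
ft_force: [-0.0, 0.2, -0.4]
finger_gap: 0.0133
gripper_force: 35.0
```

```bash
python3 look.py 6 .093
python3 - <<'E'
import cv2,numpy as np
a=cv2.imread('pics/w6.png')[150:250,220:340]; b=cv2.imread('pics/s6.png')[130:200,225:295]
cv2.imwrite('pics/d6.png',np.hstack([cv2.resize(a,(480,400),interpolation=2),cv2.resize(b,(320,400),interpolation=2)]))
E
```

```text
[0.5185 0.2175 0.1847] [[ 0.9948 -0.1017 -0.0013]
 [-0.1017 -0.9948 -0.0005]
 [-0.0013  0.0006 -1.    ]] 0.013274299931833586 [-0.0033  0.16   -0.3826]
tip pred w [278.0493 214.0574] side [260.829  169.6179]
tip pred w [278.0448 211.8401] side [261.5858 169.6563]
hole w [280.2325 210.5538] side [261.0787 172.9023]
reset_hole wrist 0.59 [379.904 125.496] [0.5837 0.1251 0.084 ]
reset_hole side 0.63 [292.096 209.496] [0.5932 0.0597 0.084 ]
probe_tip wrist 0.79 [282.576 272.286] [0.463  0.2191 0.093 ]
probe_tip side 0.57 [260.4  155.61] [0.5166 0.2884 0.093 ]
probe_tip side 0.45 [298.312 178.794] [0.6145 0.1737 0.093 ]
```

View pics/d6.png

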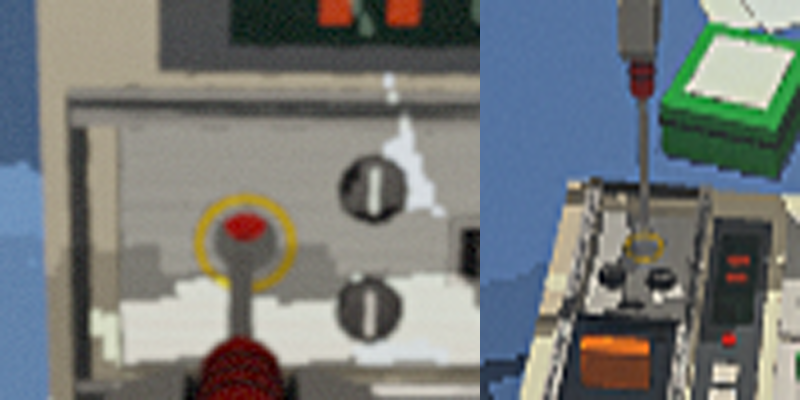

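The wrist crop shows the shaft running into the ring (ring centre at (245,241), shaft at column 240). In the side crop tip and ring share column 645. The residual is about 1 mm each way, so I'll go in and watch the force.

Emit:
jog_arm([
  [[0, 0, 0], [0.1, -0.1, 0], -1],
  [[0, 0, 0], [0.1, -0.1, -0.5], -1],
  [[0, 0, 0], [0.1, -0.1, -1], -1],
  [[0, 0, 0], [0.1, -0.1, -1.5], -1],
  [[0, 0, 0], [0.1, -0.1, -2], -1],
  [[0, 0, 0], [0.1, -0.1, -2.4], -1],
  [[0, 0, 0], [0.1, -0.1, -2.4], -1],
], force=45)

```text
time_s: 14.55
tcp_pos: [0.5193, 0.2164, 0.1604]
ee_rot: [[0.995, -0.102, -0.002], [-0.102, -0.995, -0.001], [-0.002, 0.001, -1.0]]
ft_force: [0.9, -0.3, -0.4]
finger_gap: 0.0132
gripper_force: 45.0
```

Emit:
jog_arm([
  [[0, 0, 0], [0, 0, -0.2], -1],
  [[0, 0, 0], [0, 0, -0.4], -1],
  [[0, 0, 0], [0, 0, -0.6], -1],
  [[0, 0, 0], [0, 0, -0.6], -1],
  [[0, 0, 0], [0, 0, -0.6], -1],
])

```text
time_s: 15.05
tcp_pos: [0.5198, 0.2165, 0.1555]
ee_rot: [[0.995, -0.102, 0.0], [-0.102, -0.995, -0.0], [0.0, 0.0, -1.0]]
ft_force: [-0.0, -0.0, 0.3]
finger_gap: 0.0137
gripper_force: 45.0
```

Emit:
jog_arm([
  [[0, 0, 0], [0, 0, -0.2], -1],
  [[0, 0, 0], [0, 0, -0.3], -1],
  [[0, 0, 0], [0, 0, -0.3], -1],
  [[0, 0, 0], [0, 0, -0.3], -1],
])

```text
time_s: 15.45
tcp_pos: [0.5201, 0.2166, 0.1531]
ee_rot: [[0.995, -0.102, 0.001], [-0.102, -0.995, 0.0], [0.001, -0.0, -1.0]]
ft_force: [-0.2, -0.4, 3.4]
finger_gap: 0.0136
gripper_force: 45.0
```

Emit:
jog_arm([
  [[0, 0, 0], [0, 0, -0.1], -1],
  [[0, 0, 0], [0, 0, -0.2], -1],
  [[0, 0, 0], [0, 0, -0.2], -1],
])

```text
time_s: 15.75
tcp_pos: [0.5201, 0.2166, 0.1509]
ee_rot: [[0.995, -0.102, 0.001], [-0.102, -0.995, 0.0], [0.001, -0.0, -1.0]]
ft_force: [-0.4, -0.5, 3.1]
finger_gap: 0.0137
gripper_force: 45.0
```

Emit:
jog_arm([
  [[0, 0, 0], [0, 0, -0.1], -1],
  [[0, 0, 0], [0, 0, -0.2], -1],
  [[0, 0, 0], [0, 0, -0.2], -1],
])

```text
time_s: 16.05
tcp_pos: [0.5202, 0.2166, 0.1491]
ee_rot: [[0.995, -0.102, 0.001], [-0.102, -0.995, 0.0], [0.001, -0.0, -1.0]]
ft_force: [-0.3, 0.6, 4.3]
finger_gap: 0.0135
gripper_force: 45.0
```

Emit:
jog_arm([
  [[0, 0, 0], [0, 0, -0.1], -1],
  [[0, 0, 0], [0, 0, -0.2], -1],
  [[0, 0, 0], [0, 0, -0.2], -1],
])

```text
time_s: 16.35
tcp_pos: [0.5203, 0.2167, 0.1488]
ee_rot: [[0.995, -0.102, 0.002], [-0.102, -0.995, 0.001], [0.002, -0.001, -1.0]]
ft_force: [-0.9, -0.7, 10.9]
finger_gap: 0.0133
gripper_force: 45.0
```

The force rose to 10.9 N and the tool stopped at z 0.1488, after about 5 mm of travel. That is the button's stop. One hold and a last look.

Emit:
jog_arm([
  [[0, 0, 0], [0, 0, -0.1], -1],
  [[0, 0, 0], [0, 0, -0.1], -1],
  [[0, 0, 0], [0, 0, -0.1], -1],
  [[0, 0, 0], [0, 0, -0.1], -1],
  [[0, 0, 0], [0, 0, -0.1], -1],
  [[0, 0, 0], [0, 0, -0.1], -1],
  [[0, 0, 0], [0, 0, -0.1], -1],
  [[0, 0, 0], [0, 0, -0.1], -1],
])

```text
time_s: 17.15
tcp_pos: [0.5204, 0.2167, 0.1487]
ee_rot: [[0.995, -0.102, 0.003], [-0.102, -0.995, 0.001], [0.003, -0.001, -1.0]]
ft_force: [-2.7, -1.0, 12.8]
finger_gap: 0.0135
gripper_force: 45.0
```

```bash
python3 look.py 7 .06 | head -3
```

```text
[0.5204 0.2167 0.1487] [[ 0.9948 -0.1019  0.0032]
 [-0.1019 -0.9948  0.0007]
 [ 0.0031 -0.0011 -1.    ]] 0.013533536977851257 [-2.6976 -1.0144 12.8342]
```

View pics/c7.png

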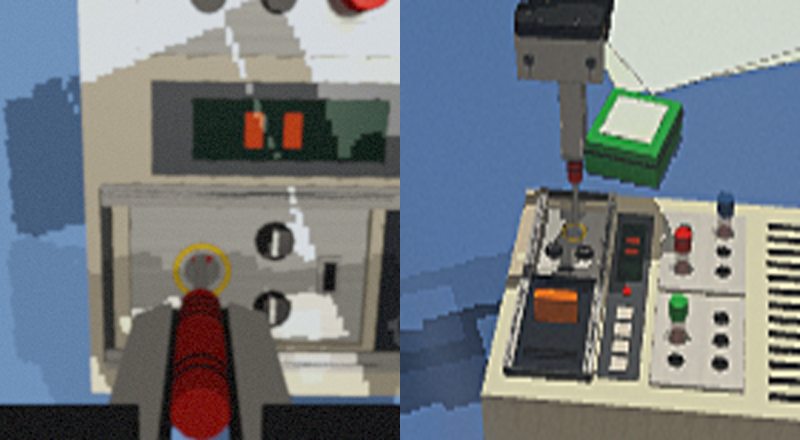

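The crop shows the shaft going down inside the yellow ring (about (202,270) on the left, (573,232) on the right). The probe is upright, the cover is fully open and the tubes are in place. Force is steady at about 12.8 N, so I'm handing in.

```bash
python3 -c "
from rig import robot
print(robot.sign_off())"
```

```text
the job is handed in; nothing more can be done
None
```

The cover is slid open to its end stop, and the gripper is holding the probe upright with the reset button pressed down to its stop (about 12.8 N against the 6 N needed), so I have handed the job in and you can switch the heater on.

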